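Slide a microscope slide tray along the bench riser until its end overhangs for pick-up

TASK

The blue slide tray lies flat on the steel bench riser, where nobody can get hold of it. Without lifting it, push it back square against the raised lip along the rear of the riser, and slide it along the lip towards the light box until about a third of its length sticks out past that end of the riser, so that it can be taken by its edge. Leave the vials, the flask and the dish where they stand.

Things in the scene. Friction and masses are not known exactly. Their poses are not given: they have to be found in the camera images.
- riser: fixed steel bench riser (low shelf): top face flat, 90 mm above the work surface, 200 mm deep (its x), 400 mm long (its y). Origin: under the middle of the top, at work-surface level; x to the rear, away from the robot. Along the whole rear stands a lip 19 mm high, its front face at x = +80 mm; front edge (x = -100 mm) and both ends (y = +200, -200 mm) are open. Turned up to 0.2 rad.
- tray: loose slide tray: flat blue metal plate 110 mm wide (its x), 160 mm long (its y), 6 mm thick, 0.17 to 0.33 kg, with four glass slides set flush in its top. Origin: centre of its underside. Starts flat on the riser, clear of the lip, skewed up to 0.15 rad from the riser's length. Slides with 1 to 4 N; too wide for a gripper to span. Falls if half its length passes the end.
- lightbox: fixed light box: flat aluminium frame 240 mm (x) by 180 mm (y), 30 mm high, with a glowing white top. It stands on the work surface beyond one end of the riser, on the left (+y) or on the right (-y) from run to run. Origin: centre of its underside.
- balance: fixed laboratory balance, white, 260 mm (x) by 190 mm (y), with a round steel pan, 71 mm high. It stands beyond the riser's other end. Origin: centre of its underside.
- vial_a: amber vial with black cap, 28 mm diameter, 49 mm high, loose, standing on the riser's top near its front edge at one end (about 26 mm from the front edge and 27 mm from the +y end). A tray kept against the lip passes it by about 26 mm or more. Origin: centre of its underside.
- vial_b: the same, at the -y end of the riser. Origin: centre of its underside.
- flask: empty green conical glass flask, 86 mm across the foot, 131 mm high, loose, on the work surface between the robot and the riser, to the left or right. Origin: centre of its underside.
- dish: covered petri dish, 92 mm diameter, 22 mm high, loose, on the work surface between the robot and the riser, on the other side from the flask. Origin: centre of its underside.
There are look-alikes about, which are no part of the job. Of the things that look like the tray, the middle-sized one is meant.

How it is judged:
By the outcome, as a careful person would: the job done as asked, in the order asked, and still so for the second after the job is handed in, with the robot touching nothing.
It also fails if it takes over 51 s, if anything falls off the work surface, if the arm or the gripper's body presses on something with over 40 N, if the wrist force passes 120 N, or if a joint passes its speed limit or range.

ROBOT

A 6-joint arm with a two-finger parallel gripper is mounted at the origin on the work surface. World frame = base frame: x ahead of the robot, y to its left, z up, the work surface at z = 0. Lengths are in m, angles in rad, forces in N, time in s.
With the tool pointing down it reaches from about 0.375 to 0.975 m from the base axis. Payload 3.8 kg.
Tool frame: the origin (TCP) lies midway between the tips of the shut fingers; the grasp point (between the pads) lies 19 mm behind it (bot.grip_point_offset is the z of the grasp point in the tool frame, in m); z points along the fingers, y is the line along which they close (so a half turn about z gives the same grasp; the last joint's range is limited). The gripper opens to 85 mm and grips with 20 to 120 N. Pads are 22 mm wide; open, the fingers measure 114 mm over their backs; the gripper's body (76 mm by 85 mm) begins 54 mm behind the grasp point. The pads swing forward as they close: fully open they stand 13 mm farther back than shut.
Start: joints at [1.142, 0.264, 1.604, -0, 1.274, -0.037], TCP at [0.258, 0.624, 0.231] pointing down, gripper open.
Joint ranges: [-2.63, 2.63], [-0.94, 2.18], [0.31, 2.57], [-1.31, 4.45], [0, 2.66], [-2.55, 2.55]. Speed limits (rad/s): [2.57, 2.57, 3.14, 3.14, 3.14, 3.14].

INTERFACE

Orientations are given as a rotation vector (axis times angle).
In Python, from workcell import sensors, optics, order, bot gives the robot as it stands.
- The arm moves only by the tool play_rows, never from a script. Its argument "commands" is a list of rows, each a list of 6 numbers: the shift along the tool's x, y, z in cm, then the turn, a rotation vector about the tool's x, y, z in rad. In form: [[dx, dy, dz, wx, wy, wz], ...]. A call has 1 to 5 rows; each row shifts and turns the commanded pose from where the row before left it, along the tool's axes as they then stand; what a row does not reach is not made up. A row lasts 1/12 s, in which the tool goes at most 41.7 mm and 7.16 degrees, less where a joint would pass 70% of its speed; a pose out of reach is approached as far as the arm can. A call with a gripper value outside its range is refused whole. "grip" is the closure, from 0 (fully open) to 1 (shut), set as the call begins (left out, the last holds). The fingers move at their own pace and stop on an object; "force" is the grip in N (left out, the last holds). Time passes only in rows, so rows that do not move let the fingers close. It gives the time, the measured TCP pose, the force, the opening and the grip force at its end, in the units of the state.
- sensors.read_state(): the state, without advancing time (a new reading comes with each control period).
- optics.read_camera(name): name is "scene" or "top"; returns the picture (420x560x3 uint8, red, green, blue); there is no depth.
- optics.camera_info(name): a dict with "mtx" (3x3 intrinsics, pixels), "R" (3x3) and "t" (3): a world point X has camera coordinates R X + t. Camera axes: x right, y down, z forward; pixel columns grow to the right and rows downward; lengths in m; the calibration is good to about 2 mm. A picture is of the moment at which its call begins. camera_info takes no time and is no camera call.
- order.finish_job(): hands the job in; it is judged then, once.
The state is a dict: "time": time; "q": joint angles; "joint_vel": joint speeds; "joint_torque": joint torques, N m; "tool_pos": TCP position; "tcp_rot": TCP orientation; "wrist_force": force on the tool from outside, world axes, zero at the start; "torque": the same for the moment, N m; "width": opening from 0.0 (shut) to 1.0 (fully open); "grip_force": force on a finger pad.
Only numpy, scipy, OpenCV 4.12 (cv2) and the standard library are available. Lean on these libraries where they do the work, as an engineer would, in place of code of your own. Each camera call takes 0.05 s, during which the arm holds its last target. There are 200 camera calls.

## Working session

There is one attempt and no reset: what is moved stays moved. The work goes in short steps, Python scripts to look and compute and a tool call to move; the robot and the scene stay as the last step left them, time stands still between calls to the robot, and variables do not carry over. Pictures are saved under pics/ and viewed, at most 10 in all, crops included, and the job is handed in when it is done.

Besides the shell and the picture viewer there is one more tool, called after "Request:" in YAML: its name, and indented under it one key for each argument. play_rows: Moves the arm, as the interface text tells. Its arguments: {"type":"object","properties":{"commands":{"type":"array","items":{"type":"array","items":{"type":"number"}}},"grip":{"type":"number"},"force":{"type":"number"}},"required":["commands"]}

```bash
mkdir -p pics
python3 - <<'E'
from workcell import sensors, optics
import cv2,numpy as np
for n in("scene","top"):
    im=optics.read_camera(n); cv2.imwrite(f"pics/{n}0.png",im[:,:,::-1]); np.save(f"pics/{n}0.npy",im)
    c=optics.camera_info(n); print(n,c["mtx"].tolist(),(-c["R"].T@c["t"]).round(3),c["R"].round(3).tolist())
s=sensors.read_state();print(s["time"],s["tool_pos"],s["tcp_rot"],s["wrist_force"])
E
```

```text
scene [[492.8846333939532, 0.0, 279.81281114755404], [0.0, 492.8846333939532, 210.36572194290227], [0.0, 0.0, 1.0]] [ 1.039 -0.907  0.961] [[0.836, 0.548, 0.016], [0.353, -0.516, -0.78], [-0.42, 0.658, -0.625]]
top [[406.9288077525356, 0.0, 278.48399786389683], [0.0, 406.9288077525356, 215.86477375831385], [0.0, 0.0, 1.0]] [ 0.254 -0.029  1.138] [[0.01, -1.0, -0.017], [-0.984, -0.007, -0.179], [0.179, 0.019, -0.984]]
0.1 [0.2574729  0.62324626 0.23006672] [-0.61142659 -3.08101712  0.00315888] [-0.07621442 -0.38562189  0.17268333]
```

View pics/top0.png

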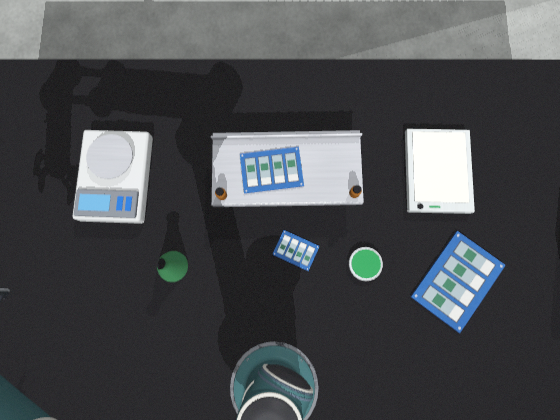

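View pics/scene0.png

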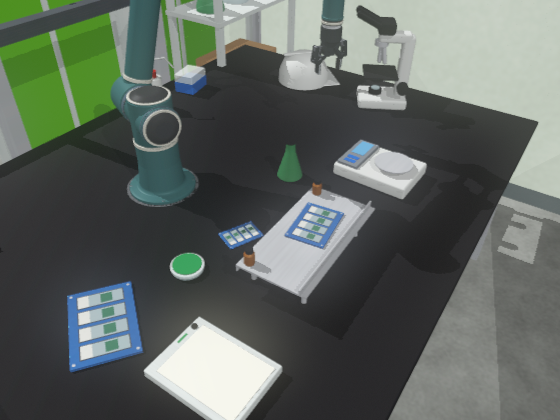

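The tray candidates in the top view are the small one at (297,250), the one on the riser at (271,170) and the large one at (458,282). The one on the riser is middle-sized and lies where the task says, so it is the one meant. The light box is on the right (-y) at (440,170). The vials are at (221,193) and (355,190), the flask at (172,266) and the dish at (366,264).

```bash
cat > h.py <<'E'
import cv2,numpy as np
from scipy.spatial.transform import Rotation as Ro
from workcell import sensors, optics
def ray(n,px,z):
    c=optics.camera_info(n); p=np.atleast_2d(px).astype(float)
    d=np.c_[p,np.ones(len(p))]@np.linalg.inv(c["mtx"]).T@c["R"]; o=-c["R"].T@c["t"]
    return (o+d*((z-o[2])/d[:,2])[:,None])[:,:2]
def blobs(m,lo=60):
    cs,_=cv2.findContours(m.astype(np.uint8),cv2.RETR_EXTERNAL,cv2.CHAIN_APPROX_NONE)
    return [c[:,0] for c in cs if cv2.contourArea(c)>lo]
def tray(n,im):
    r,g,b=[im[:,:,i].astype(int) for i in range(3)]
    m=((b-r>60)&(b-g>30)).astype(np.uint8)
    m=cv2.morphologyEx(m,cv2.MORPH_CLOSE,np.ones((3,3)))
    out=[]
    for c in blobs(m):
        w=ray(n,c,0.096)
        q=cv2.minAreaRect((w*1000).astype(np.float32)); out.append((c.mean(0).round(0),q,cv2.boxPoints(q)))
    return out
E
python3 - <<'E'
from h import *
for n in("top","scene"):
    im=np.load(f"pics/{n}0.npy")
    for p,q,b in tray(n,im): print(n,p,np.round(q[0]),np.round(q[1]),round(q[2],1),b.round().tolist())
im=np.load("pics/top0.npy").astype(int); r,g,b=im[:,:,0],im[:,:,1],im[:,:,2]
# riser top edges: gradient along columns/rows
gray=im.mean(2)
F=[];L=[]
for u in range(235,342,3):
    col=gray[195:215,u]; F.append((u,195+np.argmin(np.diff(col))+.5))
E=[];W=[]
for v in range(150,180,3):
    W.append((200+np.argmax(np.diff(gray[v,200:225]))+1-.5,v)); E.append((350+np.argmin(np.diff(gray[v,350:375]))+.5,v))
for nm,p in(("front",F),("+y end",W),("-y end",E)):
    w=ray("top",p,0.09); l=cv2.fitLine(w.astype(np.float32),cv2.DIST_HUBER,0,1e-3,1e-3).ravel(); print(nm,l.round(3),w[0].round(3),w[-1].round(3))
print(gray[126:145,300].round())
v=(r-b>40)&(r>60)
for c in blobs(v,8): print("vial",c.mean(0).round(1),ray("top",c.mean(0),.11).round(3))
big=cv2.resize(np.load("pics/top0.npy")[115:220,200:375,::-1],None,fx=4.5,fy=4.5,interpolation=cv2.INTER_CUBIC);cv2.imwrite("pics/crop0.png",big)
E
```

```text
top [458. 282.] [ 282. -462.] [145. 211.] 53.1 [[154.0, -456.0], [323.0, -583.0], [410.0, -467.0], [241.0, -340.0]]
top [296. 250.] [356. -54.] [102.  72.] 65.4 [[302.0, -85.0], [367.0, -115.0], [409.0, -22.0], [344.0, 8.0]]
top [123. 203.] [476. 400.] [38. 40.] 0.3 [[457.0, 419.0], [457.0, 380.0], [495.0, 380.0], [495.0, 420.0]]
top [ 94. 202.] [478. 479.] [43. 82.] 0.3 [[456.0, 520.0], [457.0, 438.0], [500.0, 438.0], [499.0, 520.0]]
top [271. 170.] [569.  12.] [111. 159.] 7.6 [[504.0, 83.0], [525.0, -75.0], [635.0, -60.0], [614.0, 98.0]]
scene [102. 326.] [ 354. -539.] [143. 212.] 53.1 [[226.0, -532.0], [395.0, -659.0], [481.0, -545.0], [312.0, -418.0]]
scene [240. 235.] [ 427. -139.] [101.  72.] 67.2 [[375.0, -172.0], [441.0, -200.0], [480.0, -107.0], [414.0, -79.0]]
scene [314. 225.] [568.  10.] [110. 159.] 7.6 [[503.0, 82.0], [524.0, -76.0], [633.0, -62.0], [612.0, 96.0]]
scene [351. 158.] [500. 363.] [38. 40.] 0.6 [[481.0, 382.0], [481.0, 342.0], [519.0, 343.0], [519.0, 383.0]]
scene [362. 148.] [503. 440.] [80. 42.] 87.3 [[480.0, 401.0], [522.0, 399.0], [526.0, 480.0], [484.0, 482.0]]
scene [190.  86.] [-295.  482.] [123. 170.] 40.0 [[-396.0, 507.0], [-287.0, 377.0], [-193.0, 456.0], [-302.0, 586.0]]
front [ 0.027 -1.     0.473 -0.032] [0.469 0.106] [ 0.476 -0.17 ]
+y end [0.999 0.039 0.587 0.173] [0.625 0.174] [0.549 0.171]
-y end [ 1.     0.014  0.589 -0.229] [ 0.626 -0.228] [ 0.551 -0.228]
[ 32.  31.  28.  31.  31. 119. 161. 164. 201. 230. 202. 172. 189. 198.
 200. 199. 203. 201. 212.]
vial [221.  194.6] [[0.497 0.141]]
vial [354.2 192.3] [[ 0.505 -0.205]]
```

View pics/crop0.png

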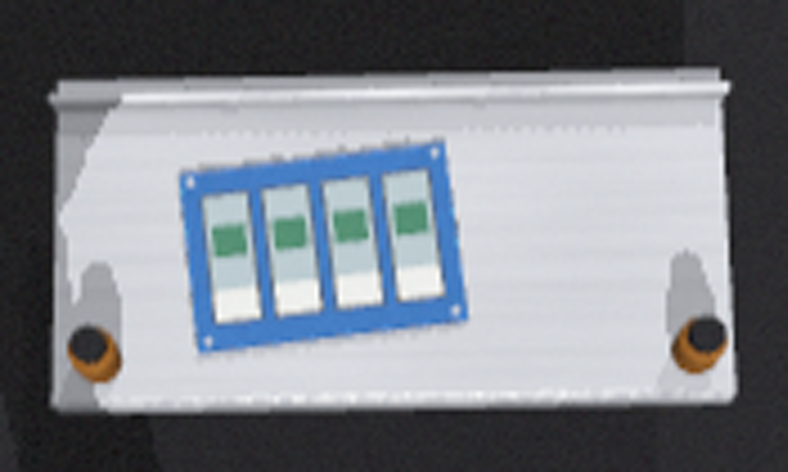

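The crop confirms it: a blue plate with four flush slides on the riser, measured at 111×159 mm (110×160 expected). Both views agree on its centre, about (0.569, 0.012), skewed by 0.132. The riser centre is about (0.573, -0.028) with yaw about 0.026. First I turn the tool to the riser's axes and shut the gripper.

Request:
play_rows:
  commands:
    - [0, 0, 0, 0, 0, -0.104]
    - [0, 0, 0, 0, 0, -0.104]
    - [0, 0, 0, 0, 0, -0.104]
    - [0, 0, 0, 0, 0, -0.104]
  grip: 1
  force: 40

```text
time: 0.43
tool_pos: [0.2576, 0.6234, 0.2305]
tcp_rot: [0.046, -3.141, 0.002]
wrist_force: [0.9, 0.2, 0.6]
width: 0.454
grip_force: 0.0
```

Request:
play_rows:
  commands:
    - [-1.34, -3.8, 0, 0, 0, 0]
    - [-1.34, -3.8, 0, 0, 0, 0]
    - [-1.34, -3.8, 0, 0, 0, 0]
    - [-1.34, -3.8, 0, 0, 0, 0]
    - [-1.34, -3.8, 0, 0, 0, 0]

```text
time: 0.85
tool_pos: [0.3293, 0.4336, 0.2306]
tcp_rot: [0.039, -3.141, 0.001]
wrist_force: [1.4, 0.6, -0.4]
width: -0.003
grip_force: 0.0
```

Request:
play_rows:
  commands:
    - [-1.34, -3.8, 0, 0, 0, 0]
    - [-1.34, -3.8, 0, 0, 0, 0]
    - [-1.34, -3.8, 0, 0, 0, 0]
    - [-1.34, -3.8, 0, 0, 0, 0]
    - [-1.34, -3.8, 0, 0, 0, 0]

```text
time: 1.27
tool_pos: [0.4008, 0.2452, 0.2309]
tcp_rot: [0.039, -3.141, 0.0]
wrist_force: [0.4, -0.7, -0.1]
width: 0.001
grip_force: 0.0
```

Request:
play_rows:
  commands:
    - [-1.34, -3.8, 0, 0, 0, 0]
    - [-1.34, -3.8, 0, 0, 0, 0]
    - [-1.34, -3.8, 0, 0, 0, 0]
    - [-1.34, -3.8, 0, 0, 0, 0]
    - [-1.34, -3.8, 0, 0, 0, 0]

```text
time: 1.68
tool_pos: [0.4724, 0.0569, 0.2311]
tcp_rot: [0.038, -3.141, -0.0]
wrist_force: [1.0, 0.1, 0.0]
width: 0.001
grip_force: 0.0
```

```bash
cat >> h.py <<'E'
def to(x,y,z,yaw=0.026):
    s=sensors.read_state(); R=Ro.from_rotvec(s["tcp_rot"])
    d=R.inv().apply(np.array([x,y,z])-s["tool_pos"])*100
    T=Ro.from_matrix(np.c_[[-np.cos(yaw),-np.sin(yaw),0],[-np.sin(yaw),np.cos(yaw),0],[0,0,-1]])
    print("t",round(s["time"],2),"pos",s["tool_pos"].round(4),"F",s["wrist_force"].round(1),"w",round(s["width"],2),"d cm",d.round(2),"turn",(R.inv()*T).as_rotvec().round(3))
E
python3 -c "
from h import *
to(.487,.02,.15)"
```

```text
t 1.68 pos [0.4724 0.0569 0.2311] F [1.  0.1 0. ] w 0.0 d cm [-1.37 -3.72  8.11] turn [ 0.    -0.    -0.002]
```

Request:
play_rows:
  commands:
    - [-1.37, -3.72, 0, 0, 0, 0]
    - [0, 0, 3.5, 0, 0, 0]
    - [0, 0, 3.5, 0, 0, 0]
    - [0, 0, 3.5, 0, 0, 0]
    - [0, 0, 1.9, 0, 0, 0]

```text
time: 2.1
tool_pos: [0.4839, 0.0214, 0.1029]
tcp_rot: [0.036, -3.135, -0.0]
wrist_force: [-0.6, 0.5, 0.1]
width: 0.003
grip_force: 0.0
```

Request:
play_rows:
  commands:
    - [0, 0, 0.6, 0, 0, 0]
    - [0, 0, 0.6, 0, 0, 0]
    - [0, 0, 0, 0, 0, 0]

```text
time: 2.35
tool_pos: [0.4869, 0.0221, 0.0949]
tcp_rot: [0.038, -3.141, -0.0]
wrist_force: [-0.1, -0.1, -0.1]
width: -0.0
grip_force: 0.0
```

```bash
python3 -c "
from h import *
to(.512,.02,.093)"
```

```text
t 2.35 pos [0.4869 0.0221 0.0949] F [-0.1 -0.1 -0.1] w -0.0 d cm [-2.51 -0.27  0.19] turn [ 0.    -0.001 -0.002]
```

Request:
play_rows:
  commands:
    - [0, 0, 0.2, 0, 0, 0]
    - [-0.8, 0, 0, 0, 0, 0]
    - [-0.7, 0, 0, 0, 0, 0]
    - [-0.6, 0, 0, 0, 0, 0]
    - [-0.6, 0, 0, 0, 0, 0]

```text
time: 2.77
tool_pos: [0.5147, 0.0229, 0.0944]
tcp_rot: [0.038, -3.141, -0.0]
wrist_force: [-6.5, -0.3, 8.3]
width: 0.001
grip_force: 5.3
```

Request:
play_rows:
  commands:
    - [-0.4, 0, 0, 0, 0, 0]
    - [-0.4, 0, 0, 0, 0, 0]
    - [-0.3, 0, 0, 0, 0, 0]
    - [-0.3, 0, 0, 0, 0, 0]

```text
time: 3.1
tool_pos: [0.5283, 0.0232, 0.0945]
tcp_rot: [0.038, -3.14, -0.0]
wrist_force: [-6.6, 0.9, 8.4]
width: -0.001
grip_force: 5.1
```

```bash
cat >> h.py <<'E'
def look(k):
    for n in("top","scene"):
        im=optics.read_camera(n); cv2.imwrite(f"pics/{n}{k}.png",im[:,:,::-1]); np.save(f"pics/{n}{k}.npy",im)
        for p,q,b in tray(n,im):
            if 90<min(q[1])<125 and q[0][0]>500: print(n,np.round(q[0]),np.round(q[1]),round(q[2],1),b.round().tolist())
E
python3 -c "
from h import *
to(.532,.02,.093);look(1)"
```

```text
t 3.1 pos [0.5283 0.0232 0.0945] F [-6.6  0.9  8.4] w -0.0 d cm [-0.36 -0.33  0.15] turn [ 0.    -0.001 -0.002]
scene [594.   6.] [109. 161.] 2.5 [[535.0, 84.0], [542.0, -77.0], [652.0, -72.0], [645.0, 88.0]]
```

The tray has moved back, but the tip drags on the riser (Fz 8 N). I raise it slightly and push on in small steps.

Request:
play_rows:
  commands:
    - [0, 0, -0.15, 0, 0, 0]
    - [-0.3, 0, 0, 0, 0, 0]
    - [-0.3, 0, 0, 0, 0, 0]

```text
time: 3.45
tool_pos: [0.5341, 0.0233, 0.0952]
tcp_rot: [0.038, -3.14, -0.0]
wrist_force: [-5.1, -0.1, 6.2]
width: 0.0
grip_force: 4.2
```

Request:
play_rows:
  commands:
    - [-0.2, 0, 0, 0, 0, 0]
    - [-0.2, 0, 0, 0, 0, 0]
    - [0, 0, 0, 0, 0, 0]

```text
time: 3.7
tool_pos: [0.5377, 0.0235, 0.0952]
tcp_rot: [0.038, -3.139, -0.001]
wrist_force: [-6.8, 0.5, 7.3]
width: -0.003
grip_force: 4.8
```

```bash
python3 -c "
from h import *
to(.532,.02,.095);look(2)"
```

```text
t 3.7 pos [0.5377 0.0235 0.0952] F [-6.8  0.5  7.3] w -0.0 d cm [ 0.57 -0.33  0.02] turn [ 0.    -0.002 -0.002]
scene [598.   4.] [103. 160.] 1.3 [[544.0, 83.0], [548.0, -77.0], [651.0, -74.0], [647.0, 86.0]]
```

```bash
python3 -c "
import cv2
a=cv2.imread('pics/scene2.png')[170:310,220:400]; b=cv2.imread('pics/top2.png')[115:220,200:375]
cv2.imwrite('pics/c2.png',cv2.vconcat([cv2.resize(a,(700,300),interpolation=2)[:, :],cv2.resize(b,(700,300))]) if 0 else cv2.resize(a,(770,598),interpolation=2))"
```

```text
(no output)
```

View pics/c2.png

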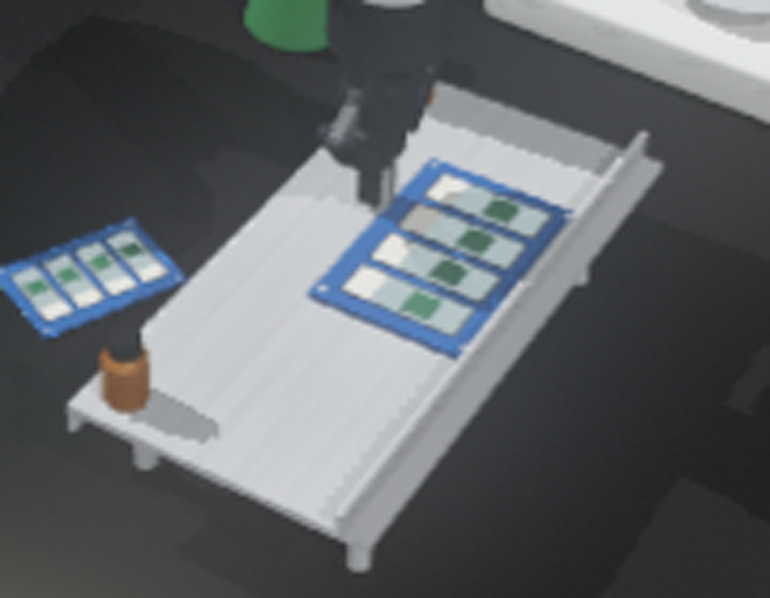

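The crop shows the finger at the tray's front edge and the tray at or near the lip, its rear partly hidden by the lip in this view. I check the edges numerically.

```bash
cat >> h.py <<'E'
def edges(k,n="top",ux=None):
    im=np.load(f"pics/{n}{k}.npy").astype(int); m=((im[:,:,2]-im[:,:,0]>60)&(im[:,:,2]-im[:,:,1]>30)).astype(np.uint8)
    w=np.vstack([ray(n,c,.096) for c in blobs(m,15) ]); w=w[(w[:,0]>.53-.1)&(w[:,0]<.7)&(w[:,1]<.15)&(w[:,1]>-.36)]
    w=w[w[:,0]>.5]; c=(w.min(0)+w.max(0))/2
    for nm,ax,s in(("rear",0,1),("front",0,-1),("+y",1,1),("-y",1,-1)):
        o=1-ax; lo,hi=w[:,o].min()+.015,w[:,o].max()-.015; e=[]
        for a in np.arange(lo,hi,.004):
            q=w[abs(w[:,o]-a)<.003]
            if len(q): e.append([a,q[np.argmax(s*q[:,ax]),ax]])
        e=np.array(e); p=np.polyfit(*e.T,1); r=abs(e[:,1]-np.polyval(p,e[:,0])); e=e[r<=np.median(r)*2.5+1e-4]; p=np.polyfit(*e.T,1)
        print(n,nm,"slope",p[0].round(3),"ends",np.round([[lo,np.polyval(p,lo)],[hi,np.polyval(p,hi)]],4).tolist())
E
python3 -c "
from h import *
edges(0);edges(2);edges(2,'scene')
g=np.load('pics/top2.npy').astype(int)
for u in (235,270,330): print(u,[(v,round(ray('top',(u,v),.09)[0,0],3),g[v,u].tolist()) for v in range(131,147)])"
```

```text
top rear slope -0.135 ends [[-0.0579, 0.6334], [0.0807, 0.6146]]
top front slope -0.133 ends [[-0.0579, 0.524], [0.0807, 0.5056]]
top +y slope 0.13 ends [[0.5223, 0.0846], [0.6171, 0.097]]
top -y slope 0.127 ends [[0.5223, -0.0736], [0.6171, -0.0616]]Traceback (most recent call last):
  File "<string>", line 3, in <module>
    edges(0);edges(2);edges(2,'scene')
             ~~~~~^^^
  File "h.py", line 39, in edges
    e=np.array(e); p=np.polyfit(*e.T,1); r=abs(e[:,1]-np.polyval(p,e[:,0])); e=e[r<=np.median(r)*2.5+1e-4]; p=np.polyfit(*e.T,1)
                     ~~~~~~~~~~^^^^^^^^
TypeError: polyfit() missing 2 required positional arguments: 'y' and 'deg'
```

Request:
play_rows:
  commands:
    - [1.5, 0, 0, 0, 0, 0]
    - [0, 0, -3.5, 0, 0, 0]
    - [0, 0, -3.5, 0, 0, 0]
    - [0, 4, 0, 0, 0, 0]
    - [0, 4, 0, 0, 0, 0]

```text
time: 4.22
tool_pos: [0.525, 0.1025, 0.1686]
tcp_rot: [-0.03, 3.133, 0.001]
wrist_force: [0.3, 0.3, -1.3]
width: -0.002
grip_force: 0.0
```

Request:
play_rows:
  commands:
    - [0, 4, 0, 0, 0, 0]
    - [0, 4, 0, 0, 0, 0]
    - [0, 4, 0, 0, 0, 0]
    - [0, 4, 0, 0, 0, 0]
    - [0, 0, 0, 0, 0, 0]

```text
time: 4.63
tool_pos: [0.5179, 0.2697, 0.1652]
tcp_rot: [-0.045, 3.139, 0.007]
wrist_force: [0.0, -1.2, 0.3]
width: 0.002
grip_force: 0.0
```

```bash
python3 -c "
from h import *
to(.6,.12,.13);look(3)
edges(3);edges(3,'scene')
g=np.load('pics/top3.npy').astype(int)
for u in (225,270,330): print(u,[(v,round(ray('top',(u,v),.09)[0,0],3),*g[v,u].tolist()) for v in range(131,146)])"
```

```text
t 4.63 pos [0.5179 0.2697 0.1652] F [ 0.  -1.2  0.3] w 0.0 d cm [ -7.77 -15.22   3.48] turn [0.004 0.003 0.003]
top [602.   6.] [110. 158.] 1.3 [[545.0, 84.0], [549.0, -74.0], [659.0, -72.0], [656.0, 86.0]]
scene [598.   5.] [103. 160.] 1.2 [[545.0, 84.0], [548.0, -77.0], [651.0, -74.0], [648.0, 86.0]]
top rear slope -0.034 ends [[-0.058, 0.6582], [0.0711, 0.6538]]
top front slope -0.005 ends [[-0.058, 0.5488], [0.0711, 0.5482]]
top +y slope 0.025 ends [[0.5604, 0.0837], [0.6426, 0.0858]]
top -y slope 0.047 ends [[0.5604, -0.0736], [0.6426, -0.0698]]
scene rear slope -0.026 ends [[-0.0609, 0.65], [0.0701, 0.6467]]
scene front slope -0.023 ends [[-0.0609, 0.5487], [0.0701, 0.5457]]
scene +y slope 0.02 ends [[0.5607, 0.0826], [0.6355, 0.0841]]
scene -y slope 0.023 ends [[0.5607, -0.0755], [0.6355, -0.0738]]
225 [(131, np.float64(0.679), 33, 32, 33), (132, np.float64(0.676), 61, 62, 64), (133, np.float64(0.674), 148, 149, 156), (134, np.float64(0.671), 169, 171, 177), (135, np.float64(0.668), 167, 169, 174), (136, np.float64(0.665), 161, 163, 169), (137, np.float64(0.662), 133, 135, 140
[... 856 characters left out ...]
), (144, np.float64(0.643), 168, 184, 194), (145, np.float64(0.64), 189, 204, 211)]
330 [(131, np.float64(0.68), 151, 153, 157), (132, np.float64(0.677), 173, 176, 181), (133, np.float64(0.674), 182, 183, 188), (134, np.float64(0.672), 227, 228, 233), (135, np.float64(0.669), 213, 215, 220), (136, np.float64(0.666), 178, 180, 186), (137, np.float64(0.663), 177, 180, 184), (138, np.float64(0.66), 192, 194, 201), (139, np.float64(0.657), 198, 200, 206), (140, np.float64(0.654), 198, 201, 207), (141, np.float64(0.652), 199, 201, 207), (142, np.float64(0.649), 198, 200, 206), (143, np.float64(0.646), 210, 212, 218), (144, np.float64(0.643), 214, 217, 223), (145, np.float64(0.64), 216, 218, 224)]
```

The tray is now flush with the lip: the blue starts at the lip's foot, and its yaw of about 0.023 matches the riser. Next I go to its +y end. I go lower there, because the tip's chamfer was riding on the tray's edge.

Request:
play_rows:
  commands:
    - [-1.6, -3.16, 0, 0, 0, 0]
    - [-1.6, -3.16, 0, 0, 0, 0]
    - [-1.6, -3.16, 0, 0, 0, 0]
    - [-1.6, -3.16, 0, 0, 0, 0]
    - [-1.6, -3.16, 0, 0, 0, 0]

```text
time: 5.15
tool_pos: [0.6018, 0.1035, 0.1647]
tcp_rot: [-0.036, 3.141, -0.001]
wrist_force: [0.1, 0.0, -0.2]
width: -0.001
grip_force: 0.0
```

Request:
play_rows:
  commands:
    - [0, 0, 2, 0, 0, 0]
    - [0, 0, 2, 0, 0, 0]
    - [0, 0, 1.6, 0, 0, 0]
    - [0, 0, 1, 0, 0, 0]
    - [0, 0, 0, 0, 0, 0]

```text
time: 5.57
tool_pos: [0.5989, 0.1049, 0.0957]
tcp_rot: [0.035, -3.136, 0.002]
wrist_force: [-0.1, 0.8, 0.2]
width: -0.001
grip_force: 0.0
```

```bash
python3 -c "
from h import *
to(.602,.114,.092)"
```

```text
t 5.57 pos [0.5989 0.1049 0.0957] F [-0.1  0.8  0.2] w -0.0 d cm [-0.33  0.9   0.37] turn [-0.001 -0.005 -0.004]
```

Request:
play_rows:
  commands:
    - [0, 0, 0.1, 0, 0, 0]
    - [0, 0, 0.1, 0, 0, 0]
    - [0, 0, 0, 0, 0, 0]

```text
time: 5.82
tool_pos: [0.602, 0.1069, 0.0981]
tcp_rot: [-0.038, 3.139, 0.0]
wrist_force: [-0.2, 0.7, 1.3]
width: -0.003
grip_force: 0.0
```

Request:
play_rows:
  commands:
    - [0, 0, 0.1, 0, 0, 0]
    - [0, 0, 0, 0, 0, 0]

```text
time: 5.98
tool_pos: [0.6016, 0.1071, 0.0967]
tcp_rot: [-0.039, 3.14, 0.0]
wrist_force: [-0.8, -0.1, -0.7]
width: -0.002
grip_force: 0.0
```

Request:
play_rows:
  commands:
    - [0, 0, 0.2, 0, 0, 0]
    - [0, 0, 0.2, 0, 0, 0]
    - [0, 0, 0, 0, 0, 0]
    - [0, 0, 0, 0, 0, 0]

```text
time: 6.32
tool_pos: [0.6008, 0.1068, 0.0915]
tcp_rot: [0.038, -3.141, 0.0]
wrist_force: [0.5, 0.9, 0.3]
width: -0.002
grip_force: 0.0
```

Request:
play_rows:
  commands:
    - [0, 0, 0.1, 0, 0, 0]
    - [0, 0, 0, 0, 0, 0]
    - [0, 0, 0, 0, 0, 0]

```text
time: 6.57
tool_pos: [0.601, 0.1068, 0.0907]
tcp_rot: [0.038, -3.141, 0.0]
wrist_force: [0.4, -0.7, -0.1]
width: 0.002
grip_force: 0.0
```

Free at z 0.0907, so the tip is low enough. Now I slide the tray along the lip.

Request:
play_rows:
  commands:
    - [0, -0.6, -0.05, 0, 0, 0]
    - [0, -0.6, 0, 0, 0, 0]
    - [-0.02, -0.8, 0, 0, 0, 0]
    - [-0.02, -0.8, 0, 0, 0, 0]
    - [-0.02, -0.8, 0, 0, 0, 0]

```text
time: 6.98
tool_pos: [0.6022, 0.0704, 0.0913]
tcp_rot: [0.037, -3.141, -0.002]
wrist_force: [-1.6, 3.8, 1.5]
width: 0.0
grip_force: 1.8
```

Request:
play_rows:
  commands:
    - [-0.02, -1, 0, 0, 0, 0]
    - [-0.02, -1, 0, 0, 0, 0]
    - [-0.02, -1, 0, 0, 0, 0]
    - [-0.02, -0.8, 0, 0, 0, 0]
    - [0, -0.4, 0, 0, 0, 0]

```text
time: 7.4
tool_pos: [0.6042, 0.0272, 0.0911]
tcp_rot: [0.036, -3.141, 0.001]
wrist_force: [-1.3, 3.5, 1.2]
width: -0.001
grip_force: 1.5
```

```bash
python3 -c "
from h import *
to(.604,-.11,.091);look(4)
edges(4,'scene')"
```

```text
t 7.4 pos [0.6042 0.0272 0.0911] F [-1.3  3.5  1.2] w -0.0 d cm [  0.34 -13.72   0.02] turn [-0.    -0.    -0.003]
top [604. -85.] [110. 106.] 1.3 [[548.0, -33.0], [550.0, -140.0], [661.0, -137.0], [658.0, -31.0]]
scene [599. -62.] [103. 160.] 1.3 [[546.0, 17.0], [549.0, -143.0], [653.0, -141.0], [649.0, 20.0]]
scene rear slope -0.028 ends [[-0.1275, 0.6516], [0.0044, 0.648]]
scene front slope -0.023 ends [[-0.1275, 0.5501], [0.0044, 0.5471]]
scene +y slope 0.005 ends [[0.562, 0.0175], [0.6368, 0.0179]]
scene -y slope 0.029 ends [[0.562, -0.1423], [0.6368, -0.1401]]
```

The tray tracks along the lip, square. About 140 mm remain, so I push 120 mm and look again.

Request:
play_rows:
  commands:
    - [-0.02, -0.8, 0, 0, 0, 0]
    - [-0.02, -1, 0, 0, 0, 0]
    - [-0.02, -1, 0, 0, 0, 0]
    - [-0.02, -1, 0, 0, 0, 0]
    - [-0.02, -0.8, 0, 0, 0, 0]

```text
time: 7.92
tool_pos: [0.6062, -0.0182, 0.0912]
tcp_rot: [0.038, -3.141, -0.0]
wrist_force: [-1.7, 2.3, 0.4]
width: 0.0
grip_force: 1.6
```

Request:
play_rows:
  commands:
    - [-0.02, -1, 0, 0, 0, 0]
    - [-0.02, -1, 0, 0, 0, 0]
    - [-0.02, -1, 0, 0, 0, 0]
    - [-0.02, -1, 0, 0, 0, 0]
    - [-0.02, -0.8, 0, 0, 0, 0]

```text
time: 8.33
tool_pos: [0.6085, -0.0666, 0.0911]
tcp_rot: [0.037, -3.141, 0.001]
wrist_force: [-2.3, 3.2, 0.1]
width: 0.002
grip_force: 1.3
```

Request:
play_rows:
  commands:
    - [-0.02, -0.8, 0, 0, 0, 0]
    - [-0.01, -0.6, 0, 0, 0, 0]
    - [0, -0.6, 0, 0, 0, 0]
    - [0, -0.4, 0, 0, 0, 0]
    - [0, 0, 0, 0, 0, 0]

```text
time: 8.75
tool_pos: [0.6101, -0.0903, 0.0915]
tcp_rot: [-0.037, 3.14, -0.002]
wrist_force: [0.7, -0.2, -1.1]
width: 0.004
grip_force: 0.0
```

```bash
python3 -c "
from h import *
to(.604,-.113,.091);look(5)
edges(5,'scene')"
```

```text
t 8.75 pos [ 0.6101 -0.0903  0.0915] F [ 0.7 -0.2 -1.1] w 0.0 d cm [ 0.66 -2.25  0.05] turn [-0.001  0.001 -0.002]
scene [ 606. -180.] [111. 162.] 1.0 [[549.0, -100.0], [552.0, -262.0], [663.0, -260.0], [660.0, -98.0]]
scene rear slope -0.062 ends [[-0.2455, 0.6577], [-0.1133, 0.6496]]
scene front slope -0.018 ends [[-0.2455, 0.5521], [-0.1133, 0.5498]]
scene +y slope 0.005 ends [[0.5644, -0.0999], [0.6473, -0.0994]]
scene -y slope 0.008 ends [[0.5644, -0.2596], [0.6473, -0.2589]]
```

Request:
play_rows:
  commands:
    - [-0.02, -0.5, 0, 0, 0, 0]
    - [-0.02, -0.6, 0, 0, 0, 0]
    - [-0.02, -0.6, 0, 0, 0, 0]
    - [0, -0.45, 0, 0, 0, 0]
    - [0, 0, 0, 0, 0, 0]

```text
time: 9.27
tool_pos: [0.6109, -0.1117, 0.0915]
tcp_rot: [-0.037, 3.141, -0.001]
wrist_force: [-0.3, -1.2, -0.2]
width: 0.004
grip_force: 0.0
```

Request:
play_rows:
  commands:
    - [0, 1.5, 0, 0, 0, 0]
    - [0, 2, -2, 0, 0, 0]
    - [0, 0, -3, 0, 0, 0]
    - [0, 2, -2, 0, 0, 0]
    - [0, 4, 0, 0, 0, 0]

```text
time: 9.68
tool_pos: [0.6124, -0.0176, 0.1672]
tcp_rot: [-0.033, 3.131, -0.005]
wrist_force: [1.0, 0.1, 1.3]
width: -0.001
grip_force: 0.0
```

Request:
play_rows:
  commands:
    - [0, 4, 0, 0, 0, 0]
    - [0, 4, 0, 0, 0, 0]
    - [0, 4, 0, 0, 0, 0]
    - [0, 4, 0, 0, 0, 0]
    - [0, 0, 0, 0, 0, 0]

```text
time: 10.1
tool_pos: [0.6037, 0.1518, 0.1614]
tcp_rot: [-0.047, 3.14, 0.005]
wrist_force: [0.6, -0.1, 0.5]
width: -0.003
grip_force: 0.0
```

```bash
python3 -c "
from h import *
to(.604,-.113,.091);look(6)
edges(6);edges(6,'scene')
im=np.load('pics/top6.npy').astype(int)
for c in blobs((im[:,:,0]-im[:,:,2]>40)&(im[:,:,0]>60),8): print('vial',c.mean(0).round(1))
a=cv2.imread('pics/top6.png');cv2.imwrite('pics/c6.png',cv2.resize(a[110:300,140:480],(800,447),interpolation=2))"
```

```text
t 10.1 pos [0.6037 0.1518 0.1614] F [ 0.6 -0.1  0.5] w -0.0 d cm [  0.76 -26.49   6.96] turn [0.003 0.001 0.004]
top [ 608. -198.] [111. 161.] 0.3 [[552.0, -118.0], [553.0, -279.0], [664.0, -278.0], [663.0, -118.0]]
scene [ 606. -200.] [111. 161.] 1.1 [[549.0, -120.0], [552.0, -281.0], [663.0, -279.0], [660.0, -118.0]]
top rear slope -0.029 ends [[-0.2639, 0.6634], [-0.1332, 0.6596]]
top front slope -0.005 ends [[-0.2639, 0.5526], [-0.1332, 0.5519]]
top +y slope 0.03 ends [[0.5669, -0.1203], [0.6489, -0.1178]]
top -y slope 0.012 ends [[0.5669, -0.2772], [0.6489, -0.2762]]
scene rear slope -0.098 ends [[-0.2654, 0.6619], [-0.1336, 0.649]]
scene front slope -0.017 ends [[-0.2654, 0.5525], [-0.1336, 0.5503]]
scene +y slope 0.029 ends [[0.5644, -0.1213], [0.6476, -0.1189]]
scene -y slope 0.015 ends [[0.5644, -0.2803], [0.6476, -0.279]]
vial [354.2 192.3]
```

View pics/c6.png

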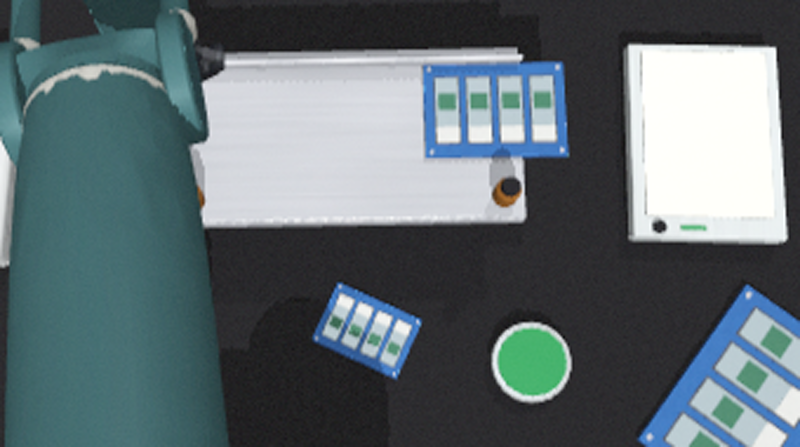

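The picture shows the tray along the lip, overhanging on the light-box side by about 50 mm. Vial_b is unmoved at (354.2, 192.3) in the full image, and the dish is where it was. The tray's yaw may be off by about 0.01, so I press it once more against the lip from the front, clear of vial_b.

Request:
play_rows:
  commands:
    - [1.08, -3.87, 0, 0, 0, 0]
    - [1.08, -3.87, 0, 0, 0, 0]
    - [1.08, -3.87, 0, 0, 0, 0]
    - [1.08, -3.87, 0, 0, 0, 0]

```text
time: 10.53
tool_pos: [0.5641, -0.014, 0.1611]
tcp_rot: [0.038, -3.141, 0.002]
wrist_force: [0.3, -0.1, 0.3]
width: 0.005
grip_force: 0.0
```

Request:
play_rows:
  commands:
    - [1.08, -3.87, 0, 0, 0, 0]
    - [1.08, -3.87, 0, 0, 0, 0]
    - [1.08, -3.87, 0, 0, 0, 0]
    - [1.08, -3.87, 0, 0, 0, 0]
    - [0, 0, 0, 0, 0, 0]

```text
time: 10.95
tool_pos: [0.5231, -0.1748, 0.1615]
tcp_rot: [0.027, -3.141, 0.006]
wrist_force: [-0.9, 0.2, 0.1]
width: 0.004
grip_force: 0.0
```

```bash
python3 -c "
from h import *
to(.525,-.158,.092)"
```

```text
t 10.95 pos [ 0.5231 -0.1748  0.1615] F [-0.9  0.2  0.1] w 0.0 d cm [-0.22  1.71  6.94] turn [-0.004 -0.001 -0.009]
```

Request:
play_rows:
  commands:
    - [0, 0.8, 0, 0, 0, 0]
    - [0, 0, 0, 0, 0, 0]
    - [0, 0, 0, 0, 0, 0]

```text
time: 11.2
tool_pos: [0.5251, -0.1584, 0.1611]
tcp_rot: [0.039, -3.141, -0.001]
wrist_force: [0.3, 0.4, 0.3]
width: 0.002
grip_force: 0.0
```

```bash
python3 -c "
from h import *
to(.525,-.158,.092)"
```

```text
t 11.2 pos [ 0.5251 -0.1584  0.1611] F [0.3 0.4 0.3] w 0.0 d cm [0.01 0.04 6.91] turn [ 0.    -0.    -0.001]
```

Request:
play_rows:
  commands:
    - [0, 0, 2.5, 0, 0, 0]
    - [0, 0, 2.5, 0, 0, 0]
    - [0, 0, 1.2, 0, 0, 0]
    - [0, 0, 0, 0, 0, 0]
    - [0, 0, 0, 0, 0, 0]

```text
time: 11.62
tool_pos: [0.5249, -0.1581, 0.0986]
tcp_rot: [0.04, -3.139, -0.001]
wrist_force: [0.9, 0.6, -0.5]
width: 0.001
grip_force: 0.0
```

Request:
play_rows:
  commands:
    - [0, 0, 0.4, 0, 0, 0]
    - [0, 0, 0.3, 0, 0, 0]
    - [0, 0, 0, 0, 0, 0]
    - [0, 0, 0, 0, 0, 0]

```text
time: 11.95
tool_pos: [0.5258, -0.1593, 0.0929]
tcp_rot: [-0.038, 3.14, -0.001]
wrist_force: [0.6, -0.1, -0.4]
width: -0.002
grip_force: 0.0
```

Request:
play_rows:
  commands:
    - [-0.5, 0, 0, 0, 0, 0]
    - [-0.5, 0, 0, 0, 0, 0]
    - [-0.3, 0, 0, 0, 0, 0]
    - [-0.2, 0, 0, 0, 0, 0]
    - [0, 0, 0, 0, 0, 0]

```text
time: 12.37
tool_pos: [0.5392, -0.159, 0.0922]
tcp_rot: [0.039, -3.137, -0.0]
wrist_force: [-5.1, 0.1, 3.1]
width: -0.0
grip_force: 2.6
```

Request:
play_rows:
  commands:
    - [-0.15, 0, 0.05, 0, 0, 0]
    - [-0.15, 0, 0, 0, 0, 0]
    - [0, 0, 0, 0, 0, 0]

```text
time: 12.62
tool_pos: [0.5393, -0.1588, 0.0913]
tcp_rot: [0.039, -3.132, -0.001]
wrist_force: [-13.3, -1.5, 9.8]
width: 0.001
grip_force: 6.4
```

Request:
play_rows:
  commands:
    - [1.5, 0, 0, 0, 0, 0]
    - [0, 0, -3, 0, 0, 0]
    - [0, 0, -4, 0, 0, 0]
    - [0, 4, 0, 0, 0, 0]
    - [0, 4, 0, 0, 0, 0]

```text
time: 13.03
tool_pos: [0.5297, -0.0805, 0.1658]
tcp_rot: [-0.031, 3.133, -0.003]
wrist_force: [0.4, 1.0, -0.3]
width: 0.001
grip_force: 0.0
```

Request:
play_rows:
  commands:
    - [0, 4, 0, 0, 0, 0]
    - [0, 4, 0, 0, 0, 0]
    - [0, 4, 0, 0, 0, 0]
    - [0, 2, 0, 0, 0, 0]
    - [0, 0, 0, 0, 0, 0]

```text
time: 13.45
tool_pos: [0.5231, 0.0648, 0.1621]
tcp_rot: [-0.045, 3.141, 0.003]
wrist_force: [-0.6, -0.6, -0.3]
width: 0.004
grip_force: 0.0
```

```bash
python3 -c "
from h import *
to(.604,-.113,.091);look(7)
edges(7);edges(7,'scene')
for k in (0,7):
  for n in('top','scene'):
    im=np.load(f'pics/{n}{k}.npy').astype(int)
    print(k,n,[c.mean(0).round(1).tolist() for c in blobs((im[:,:,0]-im[:,:,2]>40)&(im[:,:,0]>60)&(np.arange(420)[:,None]>130),8)],[c.mean(0).round(1).tolist() for c in blobs((im[:,:,1]-im[:,:,0]>40)&(im[:,:,1]-im[:,:,2]>20)&(np.arange(420)[:,None]>130),60)])
"
```

```text
t 13.45 pos [0.5231 0.0648 0.1621] F [-0.6 -0.6 -0.3] w 0.0 d cm [ -7.57 -18.02   7.08] turn [0.002 0.001 0.002]
top [ 608. -198.] [111. 161.] 0.3 [[552.0, -118.0], [553.0, -279.0], [664.0, -278.0], [663.0, -118.0]]
scene [ 606. -200.] [111. 162.] 1.1 [[549.0, -120.0], [552.0, -282.0], [663.0, -280.0], [660.0, -118.0]]
top rear slope -0.029 ends [[-0.2639, 0.6634], [-0.1332, 0.6596]]
top front slope -0.005 ends [[-0.2639, 0.5526], [-0.1332, 0.5519]]
top +y slope 0.03 ends [[0.5669, -0.1203], [0.6489, -0.1178]]
top -y slope 0.012 ends [[0.5669, -0.2772], [0.6489, -0.2762]]
scene rear slope -0.1 ends [[-0.2654, 0.6622], [-0.1336, 0.6491]]
scene front slope -0.017 ends [[-0.2654, 0.5525], [-0.1336, 0.5503]]
scene +y slope 0.029 ends [[0.5644, -0.1213], [0.6476, -0.1189]]
scene -y slope 0.015 ends [[0.5644, -0.2803], [0.6476, -0.279]]
0 top [[221.0, 194.6], [354.2, 192.3]] [[438.5, 300.0], [449.0, 284.7], [459.2, 269.7], [172.0, 266.5], [469.4, 255.0], [365.8, 263.5]]
0 scene [[248.5, 258.5], [316.4, 188.6]] [[111.5, 344.5], [109.4, 327.3], [186.5, 263.5], [289.3, 164.1], [44.9, 135.7]]
7 top [[354.2, 192.3]] [[438.5, 300.1], [448.8, 284.7], [459.2, 269.8], [171.3, 266.5], [469.4, 255.0], [365.6, 263.4]]
7 scene [[248.5, 258.5], [317.5, 189.6]] [[111.3, 344.7], [109.4, 327.3], [186.5, 263.5], [289.1, 163.7], [44.9, 135.7]]
```

View pics/scene7.png

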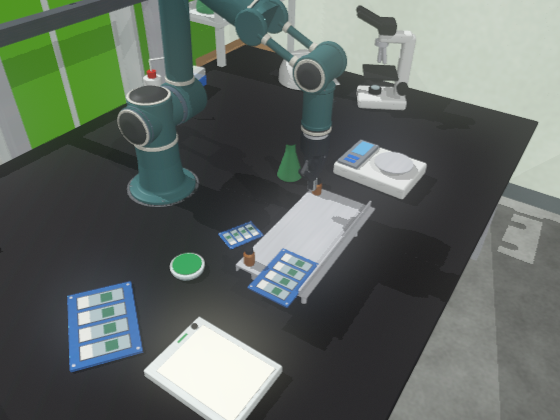

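The tray did not move under a 13 N push, so it is seated on the lip, square, with about 50 mm overhanging (31%). Vial_b, the flask and the dish are where they started. Vial_a is partly hidden by the gripper, but its visible part is within a pixel of its start. The arm touches nothing, so I hand in.

```bash
python3 -c "
from workcell import order
print(order.finish_job())"
```

```text
the job is handed in; nothing more can be done
None
```

The job is handed in: the tray lies square against the lip with about 50 mm (31% of its length) past the light-box end of the riser, and the vials, flask and dish look unmoved in the last pictures; the hand-in gave no verdict.

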